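# Unlatch the post tray and empty it into the bin

### The arm

A 7-joint arm with a two-finger parallel gripper is mounted at the origin on a cart in front of the work surface, level with it; the furniture and walls round the work are solid. World frame = base frame: x ahead of the robot, y to its left, z up, the work surface at z = 0. Lengths are in mm, angles in rad, forces in N, time in s.
With the tool pointing down it reaches from about 400 to 750 mm from the base axis. Payload 19.5 kg.
Tool frame: the origin (TCP) lies at the very end of the fingers, on their centre line; the grasp point (between the pads) lies 19 mm behind it; z points along the fingers, y is the line along which they close (so a half turn about z gives the same grasp; the last joint's range is limited). The gripper opens to 85 mm and grips with 20 to 120 N. Pads are 22 mm wide; open, the fingers measure 114 mm over their backs; the gripper's body (76 mm by 85 mm) begins 54 mm behind the grasp point. The pads swing forward as they close: fully open they stand 13 mm farther back than shut.
Start: joints at [1.169, 0.707, -0.028, 1.485, 0.022, 0.951, -0.075], TCP at [202.441, -538.156, 231.268] pointing down, gripper open.
Joint ranges: [-2.71, 2.71], [-0.32, 2.16], [-1.57, 1.52], [0, 2.45], [-1.46, 4.6], [0, 2.02], [-2.83, 2.83]. Speed limits (rad/s): [1.89, 1.89, 2.57, 2.57, 3.01, 3.01, 3.01].

### API

Orientations are given as a rotation vector (axis times angle).
In Python, from plant import reach, line_to, move_joints, grip, pause, inverse_kinematics, get_obs, get_image, IKError, finish_job gives the robot as it stands. Calls block until the motion is done:
- reach(position, orientation): joint-space move of the TCP to a pose.
- line_to(position, velocity=150, rotation=None): straight line of the TCP; rotation=None keeps the orientation; velocity is the mean speed in mm/s.
- move_joints(angles): joint-space move.
- grip(opening, newtons=None): opening from 0.0 (shut) to 1.0 (fully open); newtons is the grip in N (None keeps the last); returns when the fingers have stopped.
- pause(seconds).
- inverse_kinematics(position, orientation): joint angles nearest the present ones, or None.
- get_obs(): the state.
- get_image(name): name is "side" or "top" or "wrist"; returns a dict with "image" (420x560x3 uint8, blue, green, red), "fx", "fy", "cx", "cy" (pixels), "k1" (the pictures are not rectified: a ray, as slopes to the right and down, at radius r is drawn at 1 + k1 r^2 times it, then the intrinsics apply), "xyz" and "rotation" of the camera in the world; the wrist camera has in their place "hand_eye" (4x4, takes a point from camera to tool coordinates, whose origin is the TCP and whose axes are the flange's). Camera axes: x right, y down, z forward; pixel columns grow to the right and rows downward; lengths in mm; the calibration is good to about 2 mm. A picture is of the moment at which its call begins: read the wrist's pose just before it. There is no depth.
A pose or a line that the arm cannot do raises IKError and nothing moves.
- finish_job(): hands the job in; it is judged then, once.
The state is a dict: "t": time; "qpos": joint angles; "joint_vel": joint speeds; "effort": joint torques, N m; "eef_pos": TCP position; "tcp_rot": TCP orientation; "wrist_force": force on the tool from outside, world axes, zero at the start; "moment": the same for the moment, N m; "finger_gap": opening from 0.0 (shut) to 1.0 (fully open); "grip_force": force on a finger pad.
Only numpy, scipy, OpenCV 4.12 (cv2) and the standard library are available. Lean on these libraries where they do the work, as an engineer would, in place of code of your own. Each camera call takes 0.05 s, during which the arm holds its last target. There are 200 camera calls.

### The job

The steel tray is locked in its dock by a spring latch hidden under its front lip: feel for the press plate under there and push it in so that the tray springs up. Then lift the tray out by its black grip with the three posts still in it, tip it nose-down over the grey bin so that all three slide into the bin, and stand the empty tray upright on a clear part of the table beside the dock. Do not wrench the tray against its latch, and leave everything else on the table where it is.

Things in the scene. Friction and masses are not known exactly. Their poses are not given: they have to be found in the camera images.
- dock: aluminium docking base fixed to the table, 150x160 mm. Origin on the table, +x from front to rear; the front faces left. Guides left, right and behind the tray are 74 mm high (outer side faces y = +-72 mm), 2-3 mm play. Four damped plungers in it push the tray up with 12-14 N: once unlatched it rises by itself about 16 mm in 0.5 s and stays up. Latched, it cannot be lifted.
- dock_front (a point): middle of the dock's upright front wall, on its front face, 34 mm above the table; axes as the dock's (-x is out of the wall). The wall is 130 mm wide, its top 58 mm above the table; the 8 mm high base plate sticks out 14 mm in front of it. The tray's lip overhangs it by 23 mm, its underside 62 mm (at the wall) to 69 mm (at its edge) above the table.
- press_line (a point): point 18.5 mm in front of the wall's middle, 34 mm high, axes as the dock's. The latch's steel press plate (26 mm wide, 20-48 mm above the table) has its front face at x = 0 here, but its centre lies anywhere in y = -37..+37 mm, unreported: feel along under the lip. It is fixed sideways. Pushed +x (3-6 N spring, 12 N with friction) it frees the tray after 5-10 mm, stops at 13 mm.
- tray_grip (a point): centre of the grip on the tray's upright black block, 50 mm above the tray's floor. +x to the tray's rear (as the dock's while docked), +y left, +z up. The block is 16 mm thick (y), 34 mm long (x) and ends 20 mm above this point: take it across y, from above. This point is 96 mm high when the tray stands on the table, 117 mm when latched, about 133 mm when released.
- tray: steel scoop pan, 140x122 mm, 0.32-0.46 kg, axes as tray_grip. Walls 28 mm high left, right and rear; open front, where the last 25 mm of floor ramp up 15 degrees. It stands on two runners as wide as the tray. Origin on its centre line, level with the runners' undersides, 38 mm in front of and 96 mm below tray_grip; the runners reach from x = -33 to +55 mm, the rear wall to +61 mm.
- tray_lip (a point): middle of the tray's front lip edge, over which the posts leave; 117 mm in front of (-x) and 43.5 mm below tray_grip. Axes as the tray's. A vertical finger cannot get at the press plate past this lip: come in from the front, tilted about 45 degrees, the fingertips pointing forward and down under it.
- bin_floor (a point): centre of the inner floor of the open-topped grey bin, which is fixed to the table left of the dock: outside 200 mm (x) by 130 mm (y), 60 mm high, walls 4 mm, floor 10 mm thick. +x is its long direction, +z up.
- clear_spot (a point): a point on the bare table top, in the middle of a clear place 150 by 150 mm, left of the dock and beyond the bin, where the tray can be set down with its lip to the left.
- post_1_centre (a point): centre of one of three alike aluminium posts, cylinders 60 mm long and 22 mm across, 50 g, polished (friction about 0.25); at the start lying in the tray in front of the grip block, the axis (its x) along the tray's x. They slide over the lip once the tray is tipped nose-down by 35 to 45 degrees.
- post_1: the same post, origin 11 mm below its centre at the start.
- post_2_centre (a point): centre of one of three alike aluminium posts, cylinders 60 mm long and 22 mm across, 50 g, polished (friction about 0.25); at the start lying in the tray in front of the grip block, the axis (its x) along the tray's x. They slide over the lip once the tray is tipped nose-down by 35 to 45 degrees.
- post_2: the same post, origin 11 mm below its centre at the start.
- post_3_centre (a point): centre of one of three alike aluminium posts, cylinders 60 mm long and 22 mm across, 50 g, polished (friction about 0.25); at the start lying in the tray in front of the grip block, the axis (its x) along the tray's x. They slide over the lip once the tray is tipped nose-down by 35 to 45 degrees.
- post_3: the same post, origin 11 mm below its centre at the start.
- tape_roll: bystander, to be left alone: roll of tape lying flat, 66 mm across, 12 mm high, near the table's near edge. Origin under its centre.
- screw_dish: bystander, to be left alone: round metal dish with tiny screws, 55 mm across, 13 mm high, near edge, right of the tape. Origin under its centre.
- tip_tube_a: bystander, to be left alone: upright capped tube, 20 mm across, 64 mm high, back left, near the left edge. Origin under its centre.
- bullseye_level: bystander, to be left alone: small round bubble level, 31 mm across, 10 mm high, near side, between dock and bin. Origin under its centre.
- screwdriver_red: bystander, to be left alone: precision screwdriver lying flat, 114 mm long, 12 mm thick, near the table's near edge, right. Origin under its centre.

How it is judged (in metres and radians):
On the way, in this order (a step that is already met when the one before it is completed fails the run):
1. the latch has let go: the tray has risen in its dock by at least about 10 mm (z of tray_grip in the frame of dock above 0.126 m), for 0.2 s.
2. the tray is lifted clear of the dock (runners at least 80 mm above the table) with all three posts in it (height (world z) of tray_grip above 0.176 m and x of post_1_centre in the frame of tray_grip between -0.115 and 0.03 m and y of post_1_centre in the frame of tray_grip between -0.058 and 0.058 m and z of post_1_centre in the frame of tray_grip between -0.06 and 0 m and x of post_2_centre in the frame of tray_grip between -0.115 and 0.03 m and y of post_2_centre in the frame of tray_grip between -0.058 and 0.058 m and z of post_2_centre in the frame of tray_grip between -0.06 and 0 m and x of post_3_centre in the frame of tray_grip between -0.115 and 0.03 m and y of post_3_centre in the frame of tray_grip between -0.058 and 0.058 m and z of post_3_centre in the frame of tray_grip between -0.06 and 0 m), for 0.1 s.
3. all three posts are in the bin while the tray is held above the table (height (world z) of tray_grip above 0.13 m and x of post_1_centre in the frame of bin_floor between -0.096 and 0.096 m and y of post_1_centre in the frame of bin_floor between -0.061 and 0.061 m and z of post_1_centre in the frame of bin_floor between 0 and 0.05 m and linear speed of each of post_1, post_2, post_3 below 0.05 m/s and x of post_2_centre in the frame of bin_floor between -0.096 and 0.096 m and y of post_2_centre in the frame of bin_floor between -0.061 and 0.061 m and z of post_2_centre in the frame of bin_floor between 0 and 0.05 m and x of post_3_centre in the frame of bin_floor between -0.096 and 0.096 m and y of post_3_centre in the frame of bin_floor between -0.061 and 0.061 m and z of post_3_centre in the frame of bin_floor between 0 and 0.05 m), for 0.1 s.
At the end, for the whole second after the job is handed in: All three posts lie at rest inside the bin, and the empty tray stands at rest on both runners on the bare table (grip point 96 mm high, within 7 mm; upright within 5 degrees), clear of the dock (grip point over 130 mm from the dock's centre, seen from above) (x of post_1_centre in the frame of bin_floor between -0.096 and 0.096 m and y of post_1_centre in the frame of bin_floor between -0.061 and 0.061 m and z of post_1_centre in the frame of bin_floor between 0 and 0.05 m and linear speed of each of post_1, post_2, post_3 below 0.05 m/s and x of post_2_centre in the frame of bin_floor between -0.096 and 0.096 m and y of post_2_centre in the frame of bin_floor between -0.061 and 0.061 m and z of post_2_centre in the frame of bin_floor between 0 and 0.05 m and x of post_3_centre in the frame of bin_floor between -0.096 and 0.096 m and y of post_3_centre in the frame of bin_floor between -0.061 and 0.061 m and z of post_3_centre in the frame of bin_floor between 0 and 0.05 m and height (world z) of tray_grip between 0.089 and 0.103 m and angle between tray_grip's own z axis and vertical below 0.09 rad and horizontal distance between tray_grip and dock above 0.13 m and linear speed of tray below 0.03 m/s); the robot touches nothing.
It fails at once if the tray is wrenched against the dock or its latch (more than 70 N between them) (contact force between tray and dock above 70 N).
It fails at once if a bystander is moved by more than 30 mm (distance of any of tape_roll, screw_dish, tip_tube_a, bullseye_level, screwdriver_red from where it was at the start of the episode above 0.03 m).
It also fails if it takes over 67 s, if anything falls off the work surface, if the arm or the gripper's body presses on something with over 40 N, if the wrist force passes 120 N, or if a joint passes its speed limit or range.

## Working session

There is one attempt and no reset: what is moved stays moved. The work goes in short steps, each a Python script; the robot and the scene stay as the last script left them, time stands still between calls to the robot, and variables do not carry over. Pictures are saved under pics/ and viewed, at most 10 in all, crops included, and the job is handed in when it is done.

```bash
mkdir -p pics; ls; cat > h.py <<'E'
import numpy as np, cv2
from scipy.spatial.transform import Rotation as R
from plant import *
def ray(im,u,v):
    K=np.array([[im['fx'],0,im['cx']],[0,im['fy'],im['cy']],[0,0,1.]])
    x=np.array([(u-im['cx'])/im['fx'],(v-im['cy'])/im['fy']]); s=x.copy()
    for _ in range(20): s=x/(1+im['k1']*(s@s))
    return np.array([s[0],s[1],1.])
def onplane(im,u,v,z):
    M=np.array(im['rotation'],float); M=M if M.shape==(3,3) else R.from_rotvec(M.ravel()).as_matrix()
    d=M@ray(im,u,v); o=np.array(im['xyz'],float)
    return o+d*(z-o[2])/d[2]
E
python3 - <<'E'
from h import *
for n in('top','side'):
    im=get_image(n); cv2.imwrite(f'pics/{n}0.png',im['image']); print(n,{k:v for k,v in im.items() if k!='image'})
print(get_obs())
E
```

```text
pics
top {'fx': 492.9248163383394, 'fy': 492.9248163383394, 'cx': 273.7925132029747, 'cy': 207.33520517408272, 'k1': -0.014853537137052642, 'xyz': array([ 419.91438655,   61.84518431, 1329.03391685]), 'rotation': array([-2.20003088,  2.14121926, -0.08197481])}
side {'fx': 542.148779525582, 'fy': 542.148779525582, 'cx': 281.9357093587377, 'cy': 206.8327342882658, 'k1': 0.022621898632800334, 'xyz': array([-130.99006017,  427.70665215,  957.57028566]), 'rotation': array([-1.39805169,  2.23224697, -0.85625924])}
{'t': 0.1, 'qpos': array([ 1.16930601,  0.70704534, -0.027587  ,  1.48498075,  0.02198256,
        0.95089363, -0.07550371]), 'joint_vel': array([-0.00027623, -0.00071617,  0.0019345 , -0.00231528, -0.00052052,
        0.00311206,  0.0002902 ]), 'effort': array([ 2.59340188e-03, -8.84288406e+01,  1.23690169e+00, -2.36450976e+01,
        1.71113585e-02,  5.07648962e-03,  1.89693168e-06]), 'eef_pos': array([ 202.34657283, -537.95230196,  230.86513632]), 'tcp_rot': array([-3.08992039e+00, -5.61877811e-01,  3.45315890e-04]), 'wrist_force': array([-0.64594134,  0.24170194,  0.00856089]), 'moment': array([-0.02480098, -0.04606806, -0.0271336 ]), 'grip_force': 0.0, 'finger_gap': 0.9997780336885009}
```

View pics/top0.png

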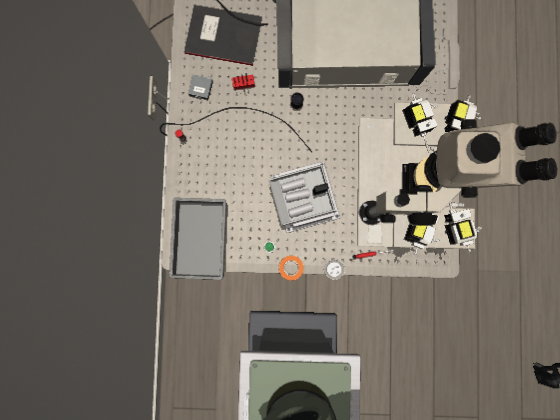

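View pics/side0.png

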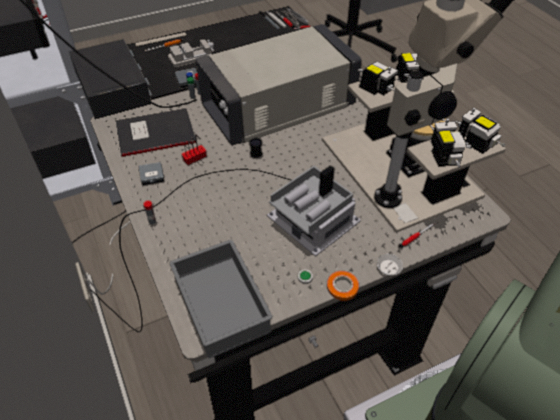

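Top: dock with tray near (305,196), its front to the left; bin near (199,238), grip block near (320,188), and a clear area around (222,160). Side: dock near (315,208), black grip near (327,180), bin near (220,297). I'll zoom in to read the corners.

```bash
python3 - <<'E'
from h import *
a=cv2.imread('pics/top0.png')[150:245,258:353]; b=cv2.imread('pics/side0.png')[155:255,265:365]
f=lambda i,s:cv2.resize(i,None,fx=s,fy=s,interpolation=cv2.INTER_CUBIC)
A=f(a,4.2)[:400,:400];B=f(b,4)
A=cv2.resize(a,(400,400),interpolation=cv2.INTER_CUBIC)
c=cv2.imread('pics/top0.png')[100:285,155:275]
C=np.hstack([A,B]); 
cv2.imwrite('pics/z0.png',C); print(C.shape)
E
```

```text
(400, 800, 3)
```

View pics/z0.png

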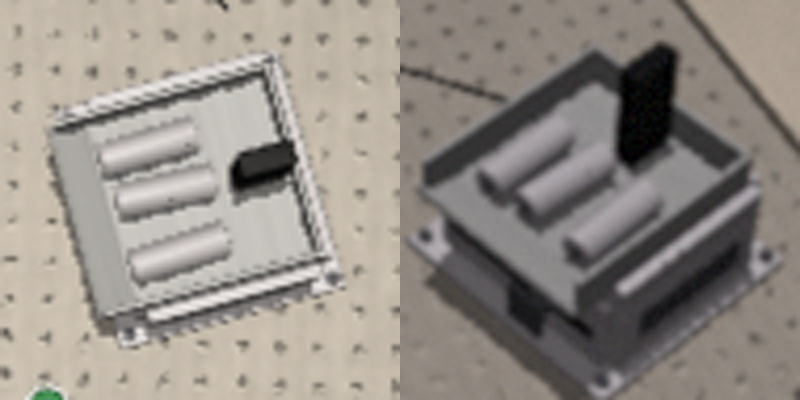

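The zoom shows the tray and dock turned about -73°. Side view: dock base screws at full-image (272,213.8), (315.5,250.5) and (357,219.3), with a dark feature under the lip at (296,231) that may be the press plate. Next I compute poses.

```bash
python3 - <<'E'
from h import *
T=get_image('top');S=get_image('side')
tp=lambda x,y,z:onplane(T,258+x/4.2105,150+y/4.2105,z)
sp=lambda x,y,z:onplane(S,265+(x-400)/4,155+y/4,z)
np.set_printoptions(precision=1,suppress=True)
fl,fr,rr=sp(428,235,9),sp(602,382,9),sp(768,257,9)
print('side screws',fl,fr,rr,'centre',(fl+rr)/2,'len',np.linalg.norm(fl-fr),np.linalg.norm(rr-fr), 'yaw',[np.degrees(np.arctan2(*(v)[[1,0]])) for v in (rr-fr,)], np.degrees(np.arctan2(*(fl-fr)[[1,0]]))-90)
print('top screws',tp(132,333,9),tp(332,280,9))
print('lip L,R top',tp(48,128,73.5),tp(100,318,73.5),'side lip',sp(422,190,73.5),sp(580,308,73.5))
print('rear wall corners top view z~95', tp(272,58,95), tp(325,262,95))
print('grip top', tp(263,160,137), 'side grip top', sp(650,60,137))
print('plate', sp(525,305,40),sp(525,305,48))
im=T['image']; hsv=cv2.cvtColor(im,cv2.COLOR_BGR2HSV)
# bin: dark grey region on table left
g=cv2.cvtColor(im,cv2.COLOR_BGR2GRAY); m=((g<135)&(g>40)).astype(np.uint8); m[:190]=0;m[285:]=0;m[:,:166]=0;m[:,240:]=0
m=cv2.morphologyEx(m,cv2.MORPH_OPEN,np.ones((3,3)))
c=max(cv2.findContours(m,0,1)[0],key=cv2.contourArea); r=cv2.minAreaRect(c); print(r)
for p in cv2.boxPoints(r): print(p,onplane(T,*p,60))
print('spot',onplane(T,222,160,0),'tube',onplane(T,180,135,64))
cv2.imwrite('pics/z1.png',cv2.resize(im[95:290,150:345],(780,600)[:1]*2 if 0 else (600,600),interpolation=cv2.INTER_CUBIC))
E
```

```text
side screws [614.5  79.6   9. ] [477.3  39.5   9. ] [514.9 -89.3   9. ] centre [564.7  -4.8   9. ] len 143.0220179468311 134.12830018332082 yaw [np.float64(-73.70973403211829)] -73.68856773395163
top screws [478.3  36.2   9. ] [515.4 -90.2   9. ]
lip L,R top [599.1  91.8  73.5] [484.   57.   73.5] side lip [594.8  92.3  73.5] [483.6  53.2  73.5]
rear wall corners top view z~95 [642.  -42.1  95. ] [519.9 -76.   95. ]
grip top [574.6 -34.5 137. ] side grip top [575.  -34.9 137. ]
plate [521.7  65.   40. ] [516.   68.2  48. ]
((202.5, 264.5), (39.0, 73.0), 90.0)
[166. 245.] [426.4 353.6  60. ]
[239. 245.] [431.6 165.5  60. ]
[239. 284.] [332.4 162.1  60. ]
[166. 284.] [327. 349.  60.]
spot [662.5 224.7   0. ] tube [714.3 329.4  64. ]
```

View pics/z1.png

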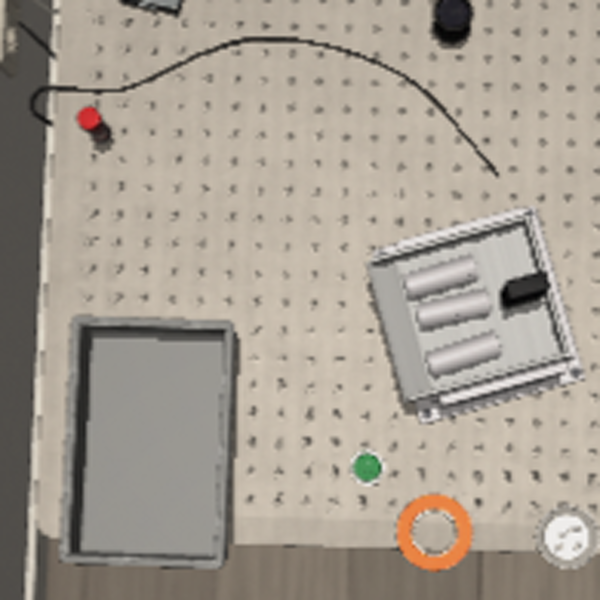

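The bin rim corners in the zoom are (75,320), (236,322), (220,565) and (63,560). The clear area is between the bin and the cable, left of the dock. The dark feature lies exactly on the press line at y ≈ -21 mm, so I probe there first.

```bash
cat >> h.py <<'E'
np.set_printoptions(precision=2,suppress=True)
YAW=np.radians(-73.6); DC=np.array([564.5,-5.5,0]); RD=R.from_euler('z',YAW)
dock=lambda x,y,z: DC+RD.apply([x,y,z])
def toolrot(yaw,tip,flip=1):
    """tool over a tray of this yaw, tool y along tray y; tip>0: nose-down; tip<0: fingers point forward(+x)... """
    c,s=np.cos(tip),np.sin(tip)
    z=np.array([s,0,-c]); y=np.array([0,1.*flip,0]); x=np.cross(y,z)
    return (R.from_euler('z',yaw)*R.from_matrix(np.c_[x,y,z])).as_rotvec()
def best(yaw,tip,pos):
    """pick the flip with joints nearest to the present"""
    q0=np.array(get_obs()['qpos']); o=[]
    for f in(1,-1):
        q=inverse_kinematics(list(pos),list(toolrot(yaw,tip,f)))
        if q is not None: o.append((np.abs(np.array(q)-q0).max(),f,q))
    return sorted(o,key=lambda a:a[0])
E
python3 - <<'E'
from h import *
T=get_image('top')
for u,v in((75,320),(236,322),(220,565),(63,560)): print('bin',onplane(T,150+u/3.077,95+v/3.077,60))
a=np.pi/4
for p in(dock(-150,-21,60),dock(-75,-21,30)):print(p,best(YAW,a,p))
for p,y,t in((dock(33,0,114),YAW,0),(dock(33,0,260),YAW,0),([445,133,175],-np.pi/2,0),([445,133,175],-np.pi/2,a),([640,185,77],-np.pi/2,0)): print(p,best(y,t,p))
E
```

```text
bin [545.99 337.35  60.  ]
bin [547.88 201.31  60.  ]
bin [344.72 207.36  60.  ]
bin [345.07 338.35  60.  ]
[502.   132.47  60.  ] [(np.float64(2.33485601466902), 1, array([-1.17,  1.39,  1.06,  1.73, -0.5 ,  0.67,  0.11])), (np.float64(2.6264865260502437), -1, array([-1.21,  1.54,  1.32,  1.73, -0.86,  0.83, -2.7 ]))]
[523.18  60.52  30.  ] [(np.float64(2.207911006794948), 1, array([-1.04,  1.43,  1.01,  1.81, -0.6 ,  0.48,  0.26])), (np.float64(2.559019469203314), -1, array([-1.07,  1.51,  1.16,  1.81, -0.87,  0.59, -2.63]))]
[573.82 -37.16 114.  ] [(np.float64(1.004739299964612), 1, array([ 0.16,  0.87, -0.31,  1.61,  0.36,  0.71, -0.03])), (np.float64(2.167034993843582), -1, array([-0.26,  0.94,  0.57,  1.63, -0.67,  0.78, -2.24]))]
[573.82 -37.16 260.  ] [(np.float64(0.9673994148213898), 1, array([ 0.2 ,  0.69, -0.39,  1.43,  0.28,  1.07,  0.05])), (np.float64(2.3788967582061917), -1, array([-0.27,  0.74,  0.58,  1.45, -0.43,  1.08, -2.45]))]
[445, 133, 175] [(np.float64(1.4487103873134692), 1, array([-0.28,  0.64, -0.14,  1.95,  0.15,  0.56, -0.52])), (np.float64(2.590044178587877), -1, array([-0.76,  0.77,  0.76,  1.96, -0.79,  0.74, -2.67]))]
[445, 133, 175] [(np.float64(1.54440103495282), -1, array([-0.23,  1.13, -1.13,  1.65,  1.05,  1.92,  1.47])), (np.float64(2.0961617122299603), 1, array([-0.93,  0.94,  0.41,  1.67,  0.34,  1.07, -0.84]))]
[640, 185, 77] [(np.float64(1.44240909212078), 1, array([-0.27,  1.04, -0.14,  1.26,  0.15,  0.86, -0.44])), (np.float64(2.7359876581578186), -1, array([-0.65,  1.2 ,  0.88,  1.27, -0.94,  1.09, -2.81]))]
```

```bash
cat > press.py <<'E'
from h import *
import sys
A=np.pi/4; r=list(toolrot(YAW,A,1)); Y=float(sys.argv[1])
if len(sys.argv)>2:
    grip(0.0,60)
    o=get_obs(); line_to([152,-404,300],velocity=250); print(get_obs()['t'])
    reach([395,130,300],list(toolrot(YAW,0,1))); print(get_obs()['t'])
    reach(list(dock(-150,Y,90)),r)
line_to(list(dock(-130,Y,32)),velocity=120); line_to(list(dock(-98,Y,30)),velocity=120)
pause(.3); f0=get_obs()['wrist_force']; d=RD.apply([1,0,0]); print('t',get_obs()['t'],f0)
for x in np.arange(-94,-71.9,2):
    line_to(list(dock(x,Y,30)),velocity=25)
    o=get_obs(); w=RD.inv().apply(o['wrist_force']-f0); p=RD.inv().apply(o['eef_pos']-DC); print(round(o['t'],1),x,p,w)
    if np.abs(w).max()>22: print('STOP'); break
pause(.6); o=get_obs(); print(o['t'],RD.inv().apply(o['wrist_force']-f0))
cv2.imwrite(f'pics/press{int(Y)}.png',cv2.resize(get_image('side')['image'][150:260,250:380],None,fx=4,fy=4,interpolation=cv2.INTER_CUBIC))
E
python3 press.py -21 go
```

```text
1.8
3.9083
t 6.4417 [ 0.01 -0.32 -0.4 ]
6.8 -94.0 [-93.8  -21.05  30.01] [ 0.36 -0.57  0.42]
7.0 -92.0 [-91.89 -21.01  30.03] [-0.2   0.08 -0.23]
7.2 -90.0 [-89.87 -20.99  30.02] [ 0.79 -0.28  1.39]
7.5 -88.0 [-87.87 -21.01  30.04] [-1.2   0.81  0.48]
7.8 -86.0 [-86.06 -20.96  29.98] [-1.12  1.36  0.65]
8.0 -84.0 [-84.42 -20.93  29.91] [-5.32  0.5   1.36]
8.2 -82.0 [-82.46 -20.88  29.92] [-5.39  0.43  2.93]
8.5 -80.0 [-80.47 -20.86  29.92] [-6.55 -0.16  1.82]
8.8 -78.0 [-78.39 -20.87  29.87] [-5.22  0.44  0.39]
9.0 -76.0 [-76.32 -20.87  29.87] [-6.63  1.77  0.52]
9.2 -74.0 [-74.4  -20.84  29.87] [-7.17  0.53  0.53]
9.5 -72.0 [-72.9  -20.81  29.83] [-9.91  0.46  2.68]
10.1 [-9.26  0.53  2.46]
```

View pics/press-21.png

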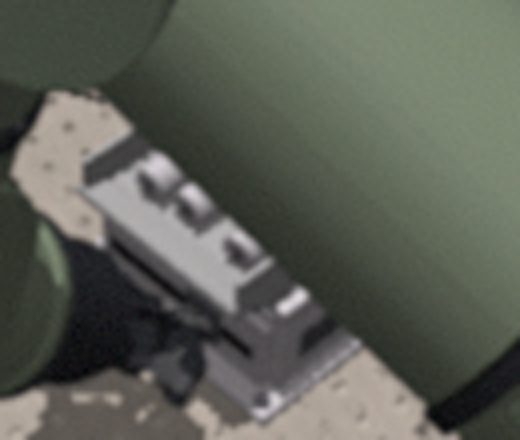

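The lip corners sit about 6 px higher than before, at (310,226) and (270,196): the tray has sprung up. I retreat, then hover over the grip and check it with the wrist camera.

```bash
python3 - <<'E'
from h import *
line_to(list(dock(-140,-21,45)),velocity=150); line_to(list(dock(-170,-10,200)),velocity=250)
grip(0.6,110)
g=dock(33,0,0); reach([g[0],g[1],230],list(toolrot(YAW,0,1)))
o=get_obs(); w=get_image('wrist'); print(o['t'],o['eef_pos'],w['hand_eye'])
cv2.imwrite('pics/w0.png',w['image'])
Rt=R.from_rotvec(o['tcp_rot']).as_matrix(); H=np.array(w['hand_eye'])
np.savez('w0.npz',p=o['eef_pos'],R=Rt,H=H,K=[w[k] for k in('fx','fy','cx','cy','k1')])
E
```

```text
13.4167 [573.6  -35.89 229.75] [[  -0.     -0.95   -0.31   79.07]
 [   1.      0.     -0.     -0.49]
 [   0.     -0.31    0.95 -143.19]
 [   0.      0.      0.      1.  ]]
```

View pics/w0.png

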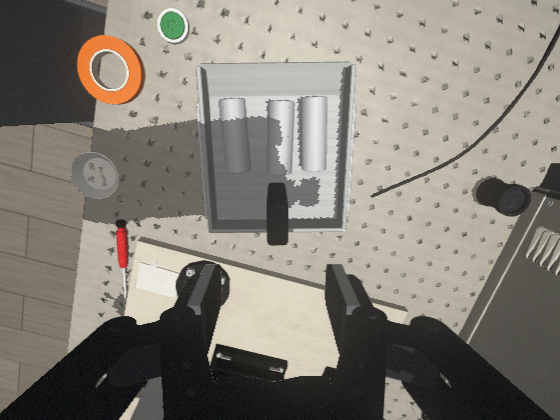

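The grip block spans columns 267–288 and rows 183 (front foot) to 245 (rear top edge); the three posts lie ahead of it, clear. I compute its position.

```bash
python3 - <<'E'
from h import *
d=np.load('w0.npz'); K=dict(zip(('fx','fy','cx','cy','k1'),d['K']));H=d['H'];print(d['K'])
def wp(u,v,z):
    r=d['R']@(H[:3,:3]@ray(K,u,v)); o=d['p']+d['R']@H[:3,3]; return o+r*(z-o[2])/r[2]
for u,v,z in((277.5,245,153),(278,183,83),(201,63,90),(355,63,90),(207,232,111),(346,230,111)):
    p=wp(u,v,z); print(u,v,p,'dock',RD.inv().apply(p-DC))
E
```

```text
[318.58 318.58 273.   214.5   -0.  ]
277.5 245 [580.84 -51.17 153.  ] dock [ 48.43   2.78 153.  ]
278 183 [572.87 -20.21  83.  ] dock [16.48  3.87 83.  ]
201 63 [484.02  58.3   90.  ] dock [-83.93 -59.19  90.  ]
355 63 [603.51  93.65  90.  ] dock [-84.1   65.41  90.  ]
207 232 [523.46 -74.31 111.  ] dock [ 54.43 -58.8  111.  ]
346 230 [640.15 -37.72 111.  ] dock [ 52.27  63.47 111.  ]
```

```bash
python3 - <<'E'
from h import *
g=dock(32.5,2.8,0)
line_to([g[0],g[1],180],velocity=150); line_to([g[0],g[1],114],velocity=100)
f0=get_obs()['wrist_force']
grip(0.0,110); o=get_obs(); print(o['t'],o['finger_gap'],o['grip_force'],o['wrist_force'],o['moment'])
for z in(120,130,150):
    line_to([g[0],g[1],z],velocity=50); o=get_obs(); print(o['t'],o['eef_pos'],o['wrist_force']-f0,o['moment'])
line_to([g[0],g[1],225],velocity=100); o=get_obs(); print(o['t'],o['wrist_force']-f0,o['finger_gap'])
w=get_image('wrist'); cv2.imwrite('pics/w1.png',w['image'])
E
```

```text
15.175 0.1760535029417629 106.9417405128479 [-0.44 -0.33  7.2 ] [-0.08  0.3   0.18]
15.4417 [576.34 -35.98 120.15] [-0.03  0.57 -6.36] [-0.16 -0.06  0.04]
15.7917 [576.47 -35.94 130.3 ] [-1.11 -0.58 -5.93] [-0.22 -0.03  0.01]
16.3417 [576.35 -35.93 150.07] [-0.26 -0.58 -6.14] [-0.16 -0.06  0.02]
17.2417 [ 0.14 -0.61 -5.54] 0.16851980994273863
```

View pics/w1.png

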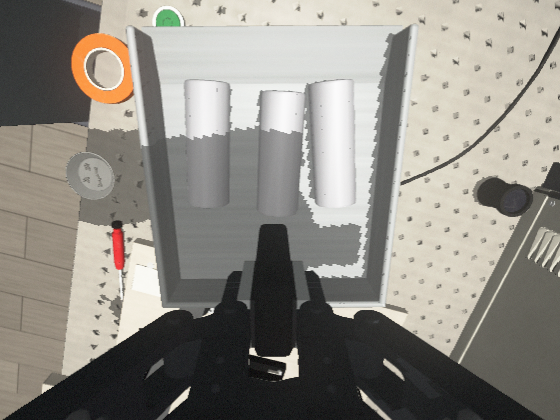

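The tray is held with all three posts in it, between columns 185 and 355. I carry it level to the bin and tip it slowly.

```bash
cat > dump.py <<'E'
from h import *
YW=-np.pi/2
def pose(gx,gy,gz,deg):
    t=np.radians(deg); d=R.from_euler('z',YW).apply([np.sin(t),0,-np.cos(t)])
    return list(np.array([gx,gy,gz])+19*d), list(toolrot(YW,t,1))
def go(gx,gy,gz,deg,v):
    p,r=pose(gx,gy,gz,deg); line_to(p,velocity=v,rotation=r)
def rest():
    return [c for c in 'x']
E
python3 - <<'E'
from dump import *
go(446,170,235,0,120); print(get_obs()['t'])
go(446,170,205,12,40)
go(446,170,195,24,12); print(get_obs()['t'])
for a in(30,36,42): go(446,170,191,a,4); o=get_obs(); print(a,o['t'],o['wrist_force'])
pause(.8); o=get_obs(); print(o['t'],o['wrist_force'],o['finger_gap'])
w=get_image('wrist'); t=get_image('top')
cv2.imwrite('pics/d0.png',np.hstack([cv2.resize(w['image'],(400,300)),cv2.resize(t['image'][180:285,150:290],(400,300))]))
E
```

```text
19.475
21.325
30 22.3667 [ 0.36  0.16 -3.59]
36 23.0167 [ 0.27 -0.41 -2.74]
42 23.6667 [ 0.7   0.11 -2.24]
24.4667 [ 0.19  0.84 -2.82] 0.17060521028150513
```

View pics/d0.png

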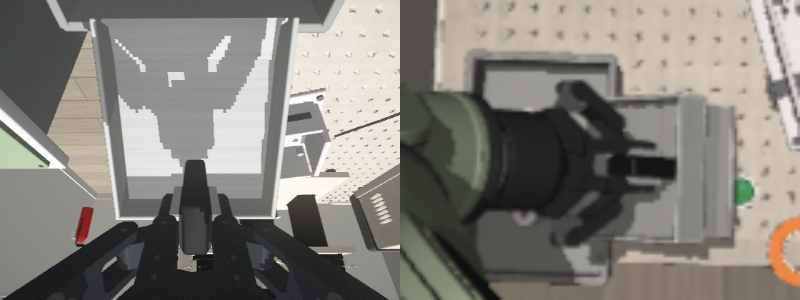

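The tray is empty. I raise it, level it, move over the clear spot, and check the bin and the tray's attitude.

```bash
python3 - <<'E'
from dump import *
go(446,165,240,20,60); go(446,170,250,0,60); go(640,185,180,0,120)
o=get_obs(); print(o['t'],o['wrist_force'],o['moment'])
s=get_image('side')['image']; t=get_image('top')['image']
cv2.imwrite('pics/d1.png',np.hstack([cv2.resize(s[130:355,130:380],(445,400)),cv2.resize(t[100:285,155:315],(346,400))]))
E
```

```text
27.9083 [-0.54  0.19 -3.03] [-0.1  -0.02  0.03]
```

View pics/d1.png

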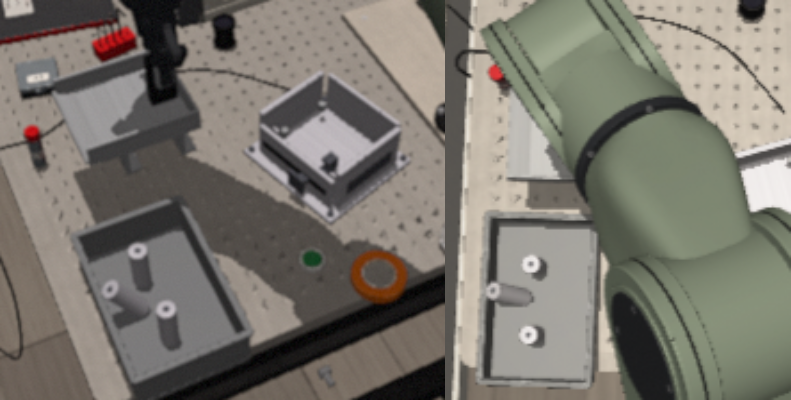

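All three posts are in the bin, two standing and one leaning at (110,290), and the tray hangs level over bare table. I set it down with a force guard.

```bash
python3 - <<'E'
from dump import *
go(640,185,103,0,100); f0=get_obs()['wrist_force']
z=103
while z>92:
    z-=1; go(640,185,z,0,25); o=get_obs(); df=(o['wrist_force']-f0)[2]
    print(z,round(df,1),end='; ')
    if df>6: break
print(o['moment'],o['t'])
grip(0.45); pause(.2); p=get_obs()['eef_pos']
line_to([p[0],p[1],220],velocity=150); line_to([p[0]-120,p[1]-30,330],velocity=200)
reach([400,-60,350],list(toolrot(YW,0,1)))
pause(.5); o=get_obs(); print(o['t'],o['wrist_force'])
s=get_image('side')['image']; t=get_image('top')['image']
cv2.imwrite('pics/e0.png',np.hstack([cv2.resize(s[130:355,130:380],(445,400)),cv2.resize(t[100:285,155:315],(346,400))]))
T=get_image('top')
E
```

```text
102 0.4; 101 -1.0; 100 0.9; 99 0.0; 98 0.4; 97 -0.1; 96 10.9; [-0.35  0.74  0.06] 30.675
34.775 [ 0.94 -0.06  0.08]
```

View pics/e0.png

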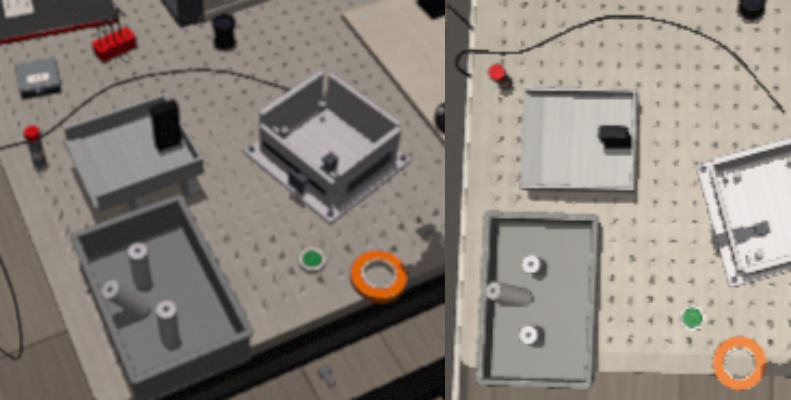

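The tray stands upright on bare table, clear of the bin, dock and tube. The posts are unchanged in the bin and the bystanders are in place.

```bash
python3 -c "
from plant import *
print(finish_job())"
```

```text
the job is handed in; nothing more can be done
None
```

The job is handed in at about 35 s of the 67 s allowed, verdict not shown: latch released, all three posts in the bin (two standing on end, one leaning on a wall), empty tray upright on the clear spot, and no bystander in view looked moved.

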